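Ready the bench centrifuge for loading

TASK

Get the bench centrifuge ready for a colleague to load: lift the orange tube carrier up and off the two-pronged drain hook, stand it upright on the blue mat without dropping it, and let go of it. Then grip the centrifuge lid, raise it until it has just gone past its balance point and the gas strut takes over, ease it back to two or three centimetres (at the handle) below that point, and finish still holding the lid steadily there, so that it is nearly weightless but could only fall shut. Do not let the lid fly open towards the microscope behind it, and leave the microscope, jar, beaker and wash bottle where they stand.

Things in the scene. Friction and masses are not known exactly. Their poses are not given: they have to be found in the camera images.
- centrifuge: white bench centrifuge, fixed: 290 mm deep (its x), 260 mm wide (its y), 140 mm high without the lid; origin at the centre of its underside, its front with the control panel looks along its -x, z up. The closed lid's top lies 162 mm above the bench
- lid (a joint): angle in rad of the grey sprung lid (262 x 250 x 20 mm, 1 kg): 0 shut, grows as its front rises, stop at 1.5; hinge at the back; no latch. A gas strut (13 N) balances it at 0.70: below, it falls shut if let go (lifting at the handle takes 3 N at 0, 0.6 N at 0.55); above, the strut throws it open towards the microscope. Past the balance point: beyond 0.72. 10 mm at the handle is 0.042 rad
- lid_handle (a point): middle of the lid's black handle bar: round, 14 mm thick, along the centrifuge's y, 100 mm clear between its feet, axis 35 mm above the lid's top face; the lid ends 12 mm in front of it. 230 mm ahead of the hinge line and 57 mm above it with the lid shut (197 mm above the bench). Its axes turn with the lid: the centrifuge's x, y, z when shut
- lid_hinge (a point): middle of the lid's hinge line, 140 mm above the bench, 115 mm behind the centrifuge's centre. With the lid at angle q the handle bar is (0.230 cos q - 0.057 sin q) m in front of the hinge line (towards the centrifuge's -x) and (0.230 sin q + 0.057 cos q) m above it
- carrier: orange tube carrier with six white-capped tubes, loose, 0.2 to 0.3 kg: block 44 mm (its x) x 84 mm (its y) x 42 mm high, caps up to 50 mm, and a rigid bail: two steel wires (y = +-38 mm) and a black bar on top; origin at the centre of its underside, z up. At first it hangs by the bar on the drain hook, underside 50 mm above the bench
- carrier_bar (a point): middle of the carrier's black bar: round, 10 mm thick, runs along the carrier's y, 70 mm clear between the wires, axis 125 mm above the carrier's underside; same axes as the carrier
- stand: fixed drain stand: grey foot 100 x 100 x 8 mm, origin at the centre of its underside, z up; a steel post 30 mm behind the origin (+x), 175 mm high, carries two level prongs 6 mm thick pointing along -x, at y = +-24 mm (42 mm clear between), upper faces 170 mm above the bench, with upturned tips 127 mm in front of the origin, rising 14 mm above the prongs
- stand_hook (a point): point between the prongs, level with their upper faces, where the bar hangs, 105 mm in front (-x) of the stand's origin; the hook's open end looks along the stand's -x. The bar must rise 20 mm or more to clear the tips, but not over 50 mm or the caps meet the prongs from below; then it comes out along the stand's -x (70 mm or more)
- mat: blue rubber mat, fixed, 150 x 150 x 4 mm; origin at the centre of its underside, z up
- microscope: white stereo microscope with black eyepieces, 3 kg, 350 mm high, standing behind the centrifuge, its head leaning over towards the centrifuge's back; foot 200 x 170 mm, origin at the centre of its underside. A bystander
- beaker: glass beaker, 72 mm wide, 95 mm high, origin at the centre of its underside. A bystander
- wash_bottle: white bottle with a red cap, 64 mm wide, 170 mm high, origin at the centre of its underside. A bystander
- jar: amber specimen jar with a black lid, 60 mm wide, 75 mm high, origin at the centre of its underside. A bystander

How it is judged:
On the way, in this order (a step that is already met when the one before it is completed fails the run):
1. the carrier is lifted up and off the hook in the gripper (contact force between carrier and stand below 0.02 N and contact force between the fingers and carrier above 0.5 N and horizontal distance between carrier_bar and stand_hook above 0.04 m and height (world z) of carrier above 0.02 m), for 0.1 s.
2. the carrier stands upright on the mat, let go (x of carrier in the frame of mat between -0.055 and 0.055 m and y of carrier in the frame of mat between -0.055 and 0.055 m and z of carrier in the frame of mat between 0.001 and 0.008 m and angle between carrier's own z axis and vertical below 0.087 rad and linear speed of carrier below 0.02 m/s and contact force between the fingers and carrier below 0.02 N and contact force between carrier and mat above 0.5 N), for 0.3 s.
3. the lid is raised past its balance point, in the gripper (value of joint lid above 0.715 rad and contact force between the fingers and lid above 0.1 N), for 0.1 s.
At the end, for the whole second after the job is handed in: At the end the fingers hold the lid still at 0.50 to 0.68 rad (5 to 47 mm at the handle below balance), nothing else carrying it, after it was raised past 0.715; the carrier stands upright, released, on the mat, its centre within 55 mm of the mat's along both sides. Bystanders within 20 mm (all of step 2 and value of joint lid between 0.5 and 0.68 rad and velocity of joint lid between -0.03 and 0.03 rad/s and contact force between the fingers and lid above 0.1 N and contact force between each of carrier, microscope and lid below 0.01 N); the arm keeps its last pose, push and grip.
It fails at once if the carrier falls: it moves faster than 0.5 m/s with no finger on it (linear speed of carrier above 0.5 m/s and contact force between the fingers and carrier below 0.01 N).
It fails at once if the lid flies open (past 1.25 rad) or hits the microscope (value of joint lid above 1.25 rad or contact force between lid and microscope above 0.5 N).
It fails at once if a bystander is moved by more than 20 mm (distance of any of microscope, beaker, wash_bottle, jar from where it was at the start of the episode above 0.02 m).
It also fails if it takes over 64 s, if anything falls off the work surface, if the arm or the gripper's body presses on something with over 40 N, if the wrist force passes 120 N, or if a joint passes its speed limit or range.

ROBOT

A 6-joint arm with a two-finger parallel gripper is mounted at the origin on the work surface. World frame = base frame: x ahead of the robot, y to its left, z up, the work surface at z = 0. Lengths are in m, angles in rad, forces in N, time in s.
With the tool pointing down it reaches from about 0.225 to 0.875 m from the base axis. Payload 3.4 kg.
Tool frame: the origin (TCP) lies at the very end of the fingers, on their centre line; the grasp point (between the pads) lies 19 mm behind it (manip.hold_point_z is the distance from the TCP to the grasp point, in m); z points along the fingers, x is the direction in which the jaws open and shut, and the axes are right-handed (so a half turn about z gives the same grasp; the last joint's range is limited). The gripper opens to 85 mm and grips with 20 to 120 N. Pads are 22 mm wide; open, the fingers measure 114 mm over their backs; the gripper's body (76 mm by 85 mm) begins 54 mm behind the grasp point. The pads swing forward as they close: fully open they stand 13 mm farther back than shut.
Start: joints at [0.988, 0.276, 1.505, -0, 1.361, -0.121], TCP at [0.256, 0.515, 0.231] pointing down, gripper open.
Joint ranges: [-2.89, 2.89], [-0.75, 2.08], [0.22, 2.7], [-1.18, 4.32], [0.11, 2.71], [-2.7, 2.7]. Speed limits (rad/s): [2.57, 2.57, 3.14, 3.14, 3.14, 3.14].

INTERFACE

Orientations are given as a unit quaternion [w, x, y, z].
In Python, from rig import manip gives the robot as it stands.
- The arm moves only by the tool apply_moves, never from a script. Its argument "commands" is one flat list of numbers, 6 for each row, row after row: the shift along the tool's x, y, z normalised to -1 to 1, where 1 is 0.03 m, then the turn, a rotation vector about the tool's x, y, z normalised to -1 to 1, where 1 is 0.15 rad. A call has 1 to 20 rows; each row shifts and turns the commanded pose from where the row before left it, along the tool's axes as they then stand; what a row does not reach is not made up. A row lasts 1/10 s, in which the tool goes at most 50 mm and 8.59 degrees, less where a joint would pass 70% of its speed; a pose out of reach is approached as far as the arm can. A call with a number of a shift or a turn outside -1 to 1 is refused whole. A call with a gripper value outside its range is refused whole. "jaw" is the opening, from -1 (shut) to 1 (fully open), set as the call begins (left out, the last holds). The fingers move at their own pace and stop on an object; "newtons" is the grip in N (left out, the last holds). Time passes only in rows, so rows that do not move let the fingers close. It gives the time, the measured TCP pose, the force and the opening at its end, in the units of the state.
- manip.get_state(): the state, without advancing time (a new reading comes with each control period).
- manip.get_image(name): name is "scene" or "top" or "wrist"; returns a dict with "frame" (384x512x3 uint8, red, green, blue), "fx", "fy", "cx", "cy" (pixels), "extrinsics" (4x4, takes a point from camera to world coordinates); the wrist camera has in their place "mount" (4x4, takes a point from camera to tool coordinates, whose origin is the TCP and whose axes are the tool frame's). Camera axes: x right, y up, looking along -z (the intrinsics and any distortion apply to the point x, -y, -z); pixel columns grow to the right and rows downward; lengths in m; the calibration is good to about 2 mm. The wrist camera is an equidistant fisheye: a pixel r from the principal point sees the ray r / f radians off the axis. A picture is of the moment at which its call begins: read the wrist's pose just before it. There is no depth.
- manip.sign_off(): hands the job in, once; it reports no verdict.
The state is a dict: "clock": time; "qpos": joint angles; "qd": joint speeds; "effort": joint torques, N m; "position": TCP position; "ee_rot": TCP orientation; "contact_force": force on the tool from outside, world axes, zero at the start; "moment": the same for the moment, N m; "width": finger opening in m.
Only numpy, scipy, OpenCV 4.12 (cv2) and the standard library are available. Lean on these libraries where they do the work, as an engineer would, in place of code of your own. Each camera call takes 0.05 s, during which the arm holds its last target. There are 200 camera calls.

## Working session

There is one attempt and no reset: what is moved stays moved. The work goes in short steps, Python scripts to look and compute and a tool call to move; the robot and the scene stay as the last step left them, time stands still between calls to the robot, and variables do not carry over. Pictures are saved under pics/ and viewed, about 8 in all and at most 12, crops included, and the job is handed in when it is done.

Besides the shell and the picture viewer there is one more tool, called after "Emit:" as name(argument=value, ...) on one line, values as JSON. apply_moves: Moves the arm, as the interface text tells. Scaled input: -1 to 1 covers 0.03 m each way for a shift and 0.15 rad each way for a turn. Its arguments: {"type":"object","properties":{"commands":{"type":"array"},"jaw":{"type":"number"},"newtons":{"type":"number"}},"required":["commands"]}

```bash
ls; mkdir -p pics; python3 - <<'E'
from rig import manip
import cv2,numpy as np,pickle
s=manip.get_state();print(s)
d={n:manip.get_image(n) for n in("scene","top")}
pickle.dump(d,open("im0.pkl","wb"))
for n in d:
    i=d[n];print(n,i['fx'],i['fy'],i['cx'],i['cy'],np.round(i['extrinsics'],3).tolist(),[k for k in i])
cv2.imwrite("pics/a.png",cv2.cvtColor(np.vstack([cv2.resize(d[n]['frame'],None,fx=1,fy=1) for n in d]),cv2.COLOR_RGB2BGR)[:, :])
for n in d: cv2.imwrite(f"pics/{n}0.png",cv2.resize(cv2.cvtColor(d[n]['frame'],cv2.COLOR_RGB2BGR),(800,600)))
E
```

```text
pics
{'clock': 0.0, 'qpos': array([ 9.87987844e-01,  2.76565998e-01,  1.50614590e+00,  7.80290911e-06,
        1.36072408e+00, -1.20999033e-01]), 'qd': array([-0.00037131, -0.00014813,  0.00125379, -0.00066088,  0.00118188,
       -0.0006377 ]), 'effort': array([ 2.63092465e-03, -4.16768968e+01, -2.45807701e+01,  2.65468952e-04,
        1.05914837e-02, -7.85765991e-06]), 'position': array([0.25590098, 0.51430708, 0.23045118]), 'ee_rot': array([ 3.83675895e-04,  8.50167330e-01,  5.26511787e-01, -8.38011467e-04]), 'contact_force': array([ 0.85182986, -0.23179673, -0.3306603 ]), 'moment': array([ 0.02236447,  0.00262022, -0.02800156]), 'width': 0.08553340762484098}
scene 494.05618210147264 494.05618210147264 250.64016285850985 187.94905195812927 [[0.49, -0.484, 0.725, 1.611], [0.871, 0.289, -0.397, -0.63], [-0.017, 0.826, 0.563, 0.984], [0.0, 0.0, 0.0, 1.0]] ['frame', 'fx', 'fy', 'cx', 'cy', 'extrinsics']
top 389.74112569819494 389.74112569819494 248.40205674734895 194.59084306778203 [[0.002, 0.987, -0.158, 0.352], [-1.0, -0.001, -0.017, -0.053], [-0.017, 0.158, 0.987, 1.283], [0.0, 0.0, 0.0, 1.0]] ['frame', 'fx', 'fy', 'cx', 'cy', 'extrinsics']
```

View pics/scene0.png

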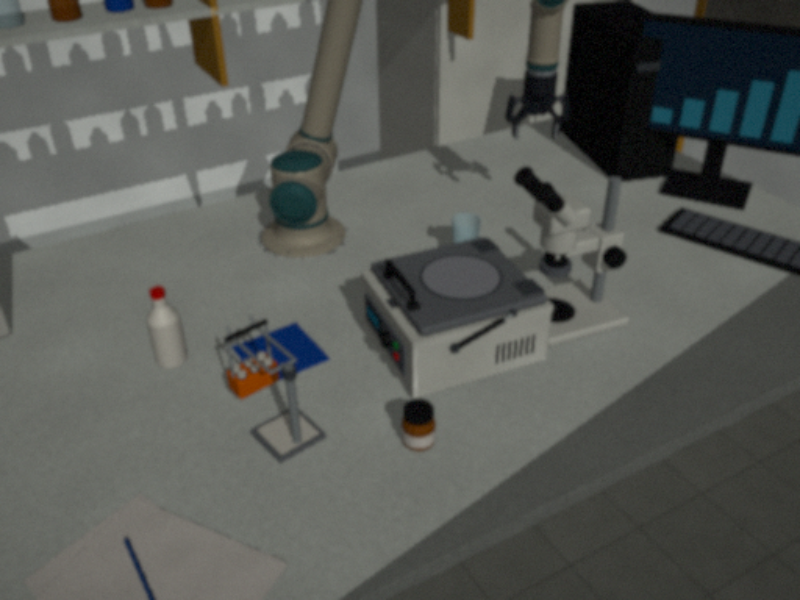

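View pics/top0.png

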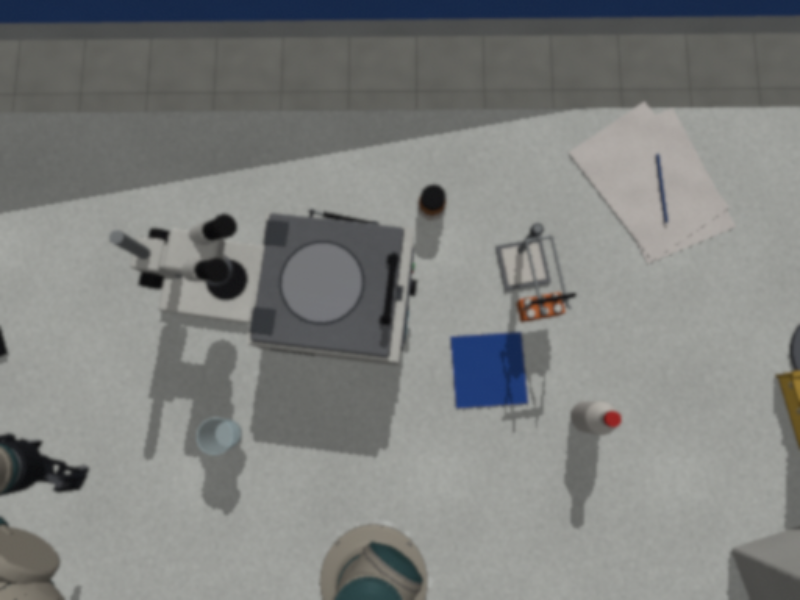

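Scene view: the carrier hangs at (250,370) with its bar at (246,330). The mat is right behind it at (290,350), and the centrifuge at (455,310) has its handle at (402,283). Top view: the carrier bar runs (530,303)–(575,295), the post top is at (537,229) and the mat is at (489,370). The handle runs (392,258)–(385,322), so the centrifuge front faces about -y. Next I'll measure these points.

```bash
cat > h.py <<'E'
import numpy as np,cv2
from rig import manip
def ray(im,u,v):
    E=im['extrinsics'];d=np.array([(u-im['cx'])/im['fx'],-(v-im['cy'])/im['fy'],-1.])
    return E[:3,3],E[:3,:3]@d
def onz(im,u,v,z):
    o,d=ray(im,u,v);return o+d*(z-o[2])/d[2]
def blob(im,lo,hi,roi,hsv=True):
    f=im['frame'];f=cv2.cvtColor(f,cv2.COLOR_RGB2HSV) if hsv else f
    m=cv2.inRange(f,np.array(lo),np.array(hi));k=np.zeros_like(m);x0,y0,x1,y1=roi;k[y0:y1,x0:x1]=m[y0:y1,x0:x1]
    n,l,s,c=cv2.connectedComponentsWithStats(k);i=1+np.argmax(s[1:,4])
    p=np.argwhere(l==i)[:,::-1].astype(np.float32)
    return cv2.minAreaRect(p),s[i,4],p
def rep(t,im,b,z):
    r,a,p=b;box=cv2.boxPoints(r);
    e=sorted([((box[i]+box[i-1])/2) for i in range(4)],key=lambda q:-np.linalg.norm(q-np.array(r[0])))[:2]
    w=[onz(im,*q,z) for q in e];print(t,a,np.round(r[0],1),'c',np.round(onz(im,*r[0],z),4),'ends',np.round(w,3).tolist(),'len',round(float(np.linalg.norm(w[0]-w[1])),3))
E
python3 - <<'E'
from h import *
import pickle
d=pickle.load(open("im0.pkl","rb"));T,S=d['top'],d['scene']
bk=([0,0,0],[180,255,45])
rep('mat top',T,blob(T,[105,120,40],[130,255,255],(270,200,350,270)),.004)
rep('mat scene',S,blob(S,[105,120,40],[130,255,255],(140,190,220,250)),.004)
rep('bar top',T,blob(T,*bk,(330,180,375,202)),.175)
rep('bar scene',S,blob(S,*bk,(138,200,175,222)),.175)
rep('handle top',T,blob(T,*bk,(240,158,258,212)),.197)
rep('handle scene',S,blob(S,*bk,(243,163,272,200)),.197)
print('post top',onz(T,537*.64,229*.64,.175),'scene',onz(S,290*.64,371*.64,.175))
for q in [(272,214),(405,226),(390,357),(252,345)]: print('lid corner',np.round(onz(T,q[0]*.64,q[1]*.64,.162),3))
for n,q in dict(bottle=(610,419,.17),jar=(433,195,.075),beaker=(228,433,.095)).items(): print(n,np.round(onz(T,q[0]*.64,q[1]*.64,q[2]),3))
print(T['frame'][190,353],T['frame'][184,249])
E
```

```text
mat top 1979 [312.5 236.5] c [ 0.418  -0.2393  0.004 ] ends [[0.491, -0.235, 0.004], [0.346, -0.243, 0.004]] len 0.145
mat scene 527 [190.9 221.2] c [ 0.4171 -0.1975  0.004 ] ends [[0.331, -0.195, 0.004], [0.497, -0.2, 0.004]] len 0.166
bar top 18 [358.5 190. ] c [ 0.5422 -0.3493  0.175 ] ends [[0.542, -0.331, 0.175], [0.542, -0.368, 0.175]] len 0.037
bar scene 59 [157. 211.] c [ 0.5364 -0.3347  0.175 ] ends [[0.545, -0.372, 0.175], [0.527, -0.296, 0.175]] len 0.078
handle top 211 [248.6 184.6] c [ 0.5543 -0.0339  0.197 ] ends [[0.49, -0.026, 0.197], [0.62, -0.042, 0.197]] len 0.131
handle scene 337 [255.5 183.4] c [ 0.5855 -0.0518  0.197 ] ends [[0.664, -0.063, 0.197], [0.499, -0.04, 0.197]] len 0.166
post top [ 0.67111445 -0.31159551  0.175     ] scene [ 0.68012692 -0.31138576  0.175     ]
lid corner [0.706 0.19  0.162]
lid corner [ 0.682 -0.065  0.162]
lid corner [ 0.433 -0.037  0.162]
lid corner [0.455 0.219 0.162]
bottle [ 0.322 -0.43   0.17 ]
jar [ 0.773 -0.124  0.075]
beaker [0.291 0.275 0.095]
[57 47 43] [19 19 21]
```

Emit:
apply_moves(commands=[0,0,-0.35,0,0,0.87,0,0,-0.35,0,0,0.87,0,0,-0.35,0,0,0.87,0,0,-0.35,0,0,0.87,0,0,-0.35,0,0,0.87,0,0,-0.35,0,0,0.87,0,0,-0.35,0,0,0.87,0.117,0.98,0,0,0,0,0.117,0.98,0,0,0,0,0.117,0.98,0,0,0,0,0.117,0.98,0,0,0,0,0.117,0.98,0,0,0,0,0.117,0.98,0,0,0,0,0.117,0.98,0,0,0,0,0.117,0.98,0,0,0,0,0.117,0.98,0,0,0,0,0.117,0.98,0,0,0,0,0.117,0.98,0,0,0,0,0.117,0.98,0,0,0,0,0.117,0.98,0,0,0,0], jaw=1, newtons=40)

```text
clock: 2.1
position: [0.3751, 0.1475, 0.3045]
ee_rot: [-0.0, 0.995, 0.098, -0.0]
contact_force: [-0.1, 1.3, 0.0]
width: 0.0852
```

Emit:
apply_moves(commands=[0.117,0.98,0,0,0,0,0.117,0.98,0,0,0,0,0.117,0.98,0,0,0,0,0.117,0.98,0,0,0,0,0.117,0.98,0,0,0,0,0.117,0.98,0,0,0,0,0.117,0.98,0,0,0,0,0.117,0.98,0,0,0,0,0.117,0.98,0,0,0,0,0.117,0.98,0,0,0,0,0.117,0.98,0,0,0,0,0.117,0.98,0,0,0,0,0.117,0.98,0,0,0,0,0.117,0.98,0,0,0,0,0,0,0,0,0,0,0,0,0,0,0,0])

```text
clock: 3.7
position: [0.5031, -0.2456, 0.3039]
ee_rot: [-0.001, 0.995, 0.097, -0.001]
contact_force: [-0.1, 0.4, -0.1]
width: 0.0854
```

```bash
cat >> h.py <<'E'
from scipy.spatial.transform import Rotation as R
def pose(s=None):
    s=s or manip.get_state();q=s['ee_rot'];return s,R.from_quat([*q[1:],q[0]]).as_matrix(),s['position']
def wray(im,M,p,u,v):
    a=np.array([u-im['cx'],v-im['cy']]);r=np.hypot(*a);th=r/im['fx'];a=a/r
    d=np.array([np.sin(th)*a[0],-np.sin(th)*a[1],-np.cos(th)]);m=im['mount']
    return p+M@m[:3,3],M@m[:3,:3]@d
def wonz(im,M,p,u,v,z):
    o,d=wray(im,M,p,u,v);return o+d*(z-o[2])/d[2]
def wproj(im,M,p,X):
    m=im['mount'];c=m[:3,:3].T@(M.T@(np.array(X)-p)-m[:3,3]);th=np.arctan2(np.hypot(c[0],c[1]),-c[2]);a=np.array([c[0],-c[1]]);a=a/np.hypot(*a)
    return np.array([im['cx'],im['cy']])+a*th*im['fx']
E
python3 - <<'E'
from h import *
import pickle
s,M,p=pose();print(s['clock'],p,np.round(M,3).tolist())
im=manip.get_image('wrist');pickle.dump((im,M,p),open('w1.pkl','wb'));print(im['fx'],im['cx'],im['cy'],np.round(im['mount'],3).tolist())
cv2.imwrite("pics/w1.png",cv2.resize(cv2.cvtColor(im['frame'],cv2.COLOR_RGB2BGR),(800,600)))
E
```

```text
3.7 [ 0.50308199 -0.2455948   0.3038954 ] [[0.981, 0.193, -0.002], [0.193, -0.981, 0.002], [-0.001, -0.002, -1.0]]
297.3186396354542 260.1453536122511 191.63874256059492 [[1.0, -0.0, 0.0, -0.0], [-0.0, -0.962, -0.273, -0.068], [0.0, 0.273, -0.962, -0.144], [0.0, 0.0, 0.0, 1.0]]
```

View pics/w1.png

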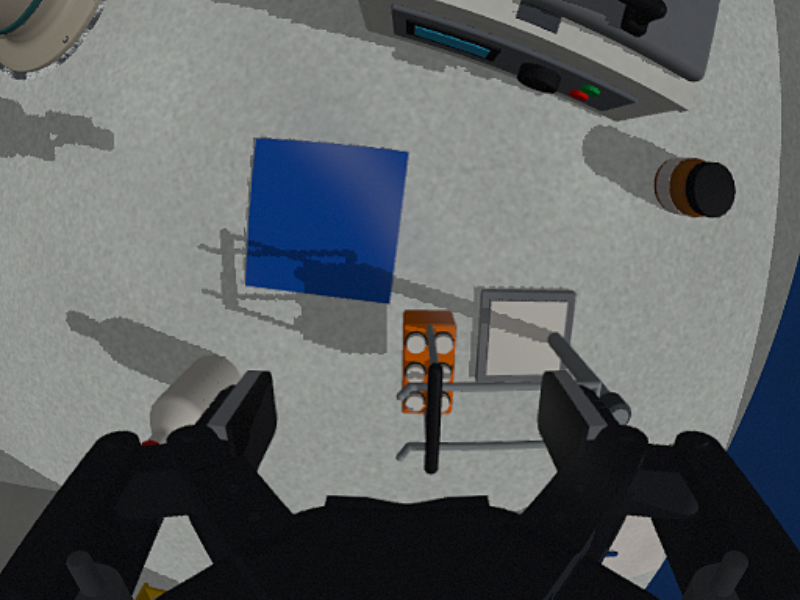

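The wrist view shows the bar from (435,368) to (431,470), crossing the prongs with its middle between them, and the post top at (615,408). The mat's corners are at (256,138), (408,152), (390,303) and (246,286).

```bash
python3 - <<'E'
from h import *
import pickle
im,M,p=pickle.load(open('w1.pkl','rb'))
W=lambda u,v,z:wonz(im,M,p,u*.64,v*.64,z)
a,b=W(435,368,.175),W(431,470,.175);print('bar',a,b,np.linalg.norm(a-b),(a+b)/2,'yaw',np.arctan2(a[0]-b[0],-(a-b)[1])%np.pi, )
for q in [(403,393),(540,387),(403,455),(540,445)]: print('prong',W(*q,.17))
c=np.array([W(*q,.004) for q in [(256,138),(408,152),(390,303),(246,286)]]);print('mat',c.mean(0),[np.round(np.linalg.norm(c[i]-c[i-1]),3) for i in range(4)],np.round(c,3).tolist())
c=np.array([W(*q,.008) for q in [(480,290),(575,290),(570,383),(476,383)]]);print('foot',c.mean(0),np.round(c,3).tolist())
print('post',W(615,408,.175)); print('bottle',W(150,441,.17))
E
```

```text
bar [ 0.53132392 -0.29572194  0.175     ] [ 0.54633315 -0.37567088  0.175     ] 0.08134562287007913 [ 0.53882854 -0.33569641  0.175     ] yaw 0.1855751801089811
prong [ 0.51506232 -0.3199393   0.17      ]
prong [ 0.60643646 -0.29917174  0.17      ]
prong [ 0.52469645 -0.3697104   0.17      ]
prong [ 0.62167806 -0.34518233  0.17      ]
mat [ 0.41838559 -0.23960808  0.004     ] [np.float64(0.15), np.float64(0.149), np.float64(0.149), np.float64(0.149)] [[0.339, -0.17, 0.004], [0.487, -0.16, 0.004], [0.498, -0.309, 0.004], [0.349, -0.32, 0.004]]
foot [ 0.64346923 -0.31755047  0.008     ] [[0.583, -0.277, 0.008], [0.68, -0.257, 0.008], [0.708, -0.359, 0.008], [0.603, -0.376, 0.008]]
post [ 0.66730737 -0.30495761  0.175     ]
bottle [ 0.32648221 -0.41074262  0.17      ]
```

Emit:
apply_moves(commands=[0.146,0.81,0,0,0,0,0.146,0.81,0,0,0,0,0.146,0.81,0,0,0,0,0.146,0.81,0,0,0,0,0,0,0.7,0,0,0,0,0,0.7,0,0,0,0,0,0.7,0,0,0,0,0,0.7,0,0,0,0,0,0.7,0,0,0,0,0,0.7,0,0,0,0,0,0.7,0,0,0,0,0,0,0,0,0,0,0,0,0,0,0])

```text
clock: 5.05
position: [0.5395, -0.3365, 0.1582]
ee_rot: [-0.0, 0.995, 0.098, -0.0]
contact_force: [0.3, 0.0, 0.5]
width: 0.0858
```

```bash
python3 - <<'E'
from h import *
import pickle
s,M,p=pose();print(s['clock'],p,np.round(M,3).tolist(),s['contact_force'])
im=manip.get_image('wrist');pickle.dump((im,M,p),open('w2.pkl','wb'))
f=cv2.cvtColor(im['frame'],cv2.COLOR_RGB2BGR)
for X in [(.539,-.336,.175),(.531,-.296,.175),(.546,-.376,.175)]: print(wproj(im,M,p,X)/.64)
cv2.imwrite("pics/w2.png",cv2.resize(f,(800,600)))
E
```

```text
5.05 [ 0.5395056  -0.33649523  0.15823935] [[0.981, 0.195, -0.0], [0.195, -0.981, 0.0], [-0.0, -0.0, -1.0]] [0.30624094 0.02604591 0.46941249]
[405.55137128 398.38350139]
[405.32649176 267.63922654]
[402.9461582  499.03495157]
```

View pics/w2.png

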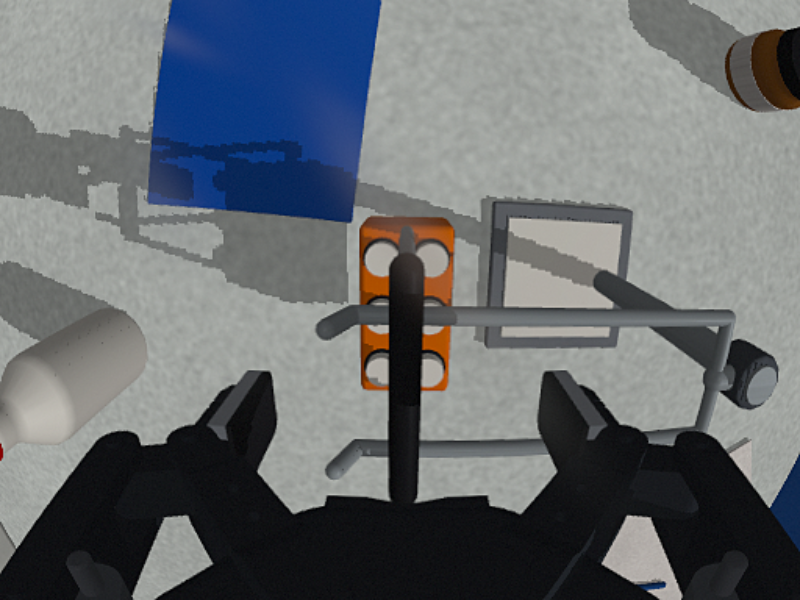

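Bar runs (406,258)–(404,500) midway between the pads. The prongs, at rows about 317 and 450, straddle the pads. Next: close, then lift.

Emit:
apply_moves(commands=[0,0,0,0,0,0,0,0,0,0,0,0,0,0,0,0,0,0,0,0,0,0,0,0,0,0,0,0,0,0,0,0,0,0,0,0,0,0,0,0,0,0,0,0,0,0,0,0,0,0,0,0,0,0,0,0,0,0,0,0], jaw=-1, newtons=40)

```text
clock: 6.1
position: [0.5396, -0.3375, 0.1579]
ee_rot: [0.0, 0.995, 0.098, 0.0]
contact_force: [0.5, -0.2, 0.8]
width: 0.0083
```

Emit:
apply_moves(commands=[0,0,-0.17,0,0,0,0,0,-0.17,0,0,0,0,0,-0.17,0,0,0,0,0,-0.17,0,0,0,0,0,-0.17,0,0,0,0,0,-0.17,0,0,0,0,0,-0.17,0,0,0,0,0,0,0,0,0,0,0,0,0,0,0])

```text
clock: 7.0
position: [0.5395, -0.3374, 0.1936]
ee_rot: [0.0, 0.995, 0.098, 0.0]
contact_force: [-0.1, 0.8, -2.3]
width: 0.0081
```

```bash
python3 - <<'E'
from h import *
import pickle
s,M,p=pose();print(s['clock'],p,s['contact_force'],s['width'])
a=manip.get_image('wrist')['frame'];b=manip.get_image('scene')['frame'][150:310,90:300]
cv2.imwrite("pics/w3.png",cv2.cvtColor(np.hstack([a[60:,100:480],cv2.resize(b,(420,320))[:, :][0:324] if 0 else cv2.copyMakeBorder(cv2.resize(b,(420,320)),0,4,0,0,cv2.BORDER_CONSTANT)]),cv2.COLOR_RGB2BGR))
E
```

```text
7.0 [ 0.53945102 -0.33741209  0.19362747] [-0.09383467  0.79942644 -2.25463006] 0.00809564073711618
```

View pics/w3.png

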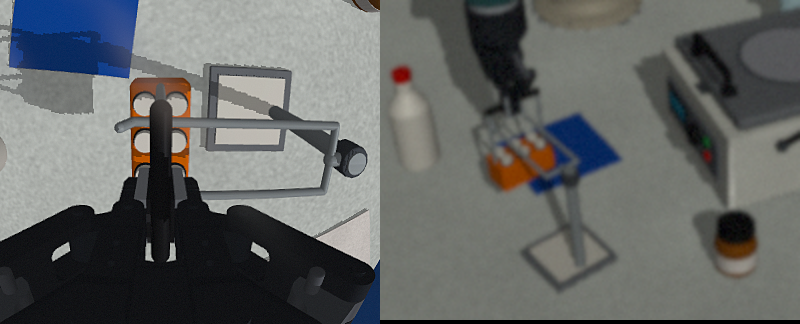

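The wrist view shows the bar raised clear of the prongs in the jaws. The scene crop shows the carrier hanging level from the gripper, and the force reads about 2.3 N of weight. Next I withdraw along the hook's open direction and carry it to the mat.

Emit:
apply_moves(commands=[-0.2,0,0,0,0,0,-0.4,0,0,0,0,0,-0.4,0,0,0,0,0,-0.4,0,0,0,0,0,-0.4,0,0,0,0,0,-0.4,0,0,0,0,0,-0.4,0,0,0,0,0,-0.4,0,0,0,0,0,-0.4,0,0,0,0,0,-0.4,0,0,0,0,0,-0.2,0,0,0,0,0,0.1,-0.3,0,0,0,0,0.1,-0.57,0,0,0,0,0.1,-0.57,0,0,0,0,0.1,-0.57,0,0,0,0,0.1,-0.57,0,0,0,0,0.1,-0.57,0,0,0,0,0.1,-0.57,0,0,0,0,0,-0.3,0,0,0,0,0,0,0,0,0,0])

```text
clock: 9.1
position: [0.4185, -0.2367, 0.1936]
ee_rot: [-0.0, 0.995, 0.098, -0.0]
contact_force: [-0.4, -0.3, -1.9]
width: 0.0084
```

Emit:
apply_moves(commands=[0,0,0.3,0,0,0,0,0,0.4,0,0,0,0,0,0.4,0,0,0,0,0,0.4,0,0,0,0,0,0.4,0,0,0,0,0,0.3,0,0,0,0,0,0.2,0,0,0,0,0,0,0,0,0,0,0,0,0,0,0,0,0,0,0,0,0])

```text
clock: 10.1
position: [0.4193, -0.2387, 0.122]
ee_rot: [0.0, 0.995, 0.098, 0.001]
contact_force: [0.1, -0.6, -1.9]
width: 0.0083
```

```bash
python3 - <<'E'
from h import *
s,M,p=pose();print(s['clock'],p,s['contact_force'],s['width'])
im=manip.get_image('wrist');a=im['frame'];S=manip.get_image('scene');b=S['frame'][150:270,100:258]
X=lambda x,y:np.array([.4184,-.2396,.004])+np.array([.997*x-.07*-y*0,0,0])
cv2.imwrite("pics/w4.png",cv2.cvtColor(np.hstack([a[60:,100:480],cv2.copyMakeBorder(cv2.resize(b,(420,319)),0,5,0,0,cv2.BORDER_CONSTANT)]),cv2.COLOR_RGB2BGR))
E
```

```text
10.1 [ 0.41934827 -0.23867389  0.12200375] [ 0.09439675 -0.6101155  -1.86554177] 0.008257907821274538
```

View pics/w4.png

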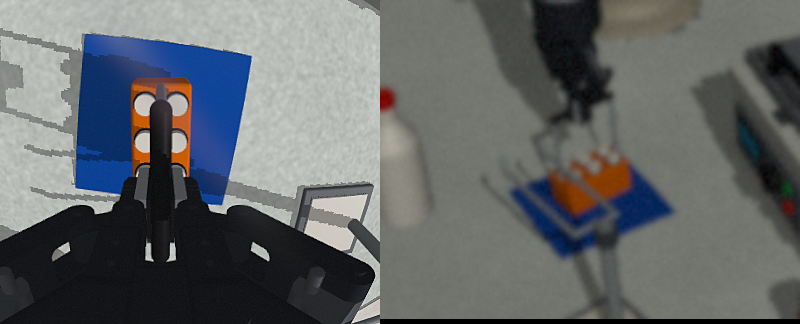

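The carrier hangs level over the mat's centre: caps at (160,120) on the mat (80–250, 35–205) in the wrist crop. I'll lower it gently.

Emit:
apply_moves(commands=[0,0,0.06,0,0,0,0,0,0.06,0,0,0,0,0,0.06,0,0,0,0,0,0.06,0,0,0,0,0,0.05,0,0,0,0,0,0,0,0,0,0,0,0,0,0,0])

```text
clock: 10.9
position: [0.4189, -0.2383, 0.1127]
ee_rot: [-0.0, 0.995, 0.098, -0.0]
contact_force: [-0.0, -0.4, -2.3]
width: 0.0084
```

Emit:
apply_moves(commands=[0,0,0.04,0,0,0,0,0,0.03,0,0,0,0,0,0,0,0,0])

```text
clock: 11.2
position: [0.4195, -0.2386, 0.1122]
ee_rot: [0.0, 0.995, 0.098, 0.001]
contact_force: [-2.1, 1.5, 7.2]
width: 0.0083
```

Emit:
apply_moves(commands=[0,0,-0.04,0,0,0,0,0,0,0,0,0])

```text
clock: 11.4
position: [0.4192, -0.2388, 0.1123]
ee_rot: [0.001, 0.995, 0.098, 0.0]
contact_force: [-0.4, -0.5, 1.6]
width: 0.0085
```

Emit:
apply_moves(commands=[0,0,0,0,0,0,0,0,0,0,0,0,0,0,0,0,0,0,0,0,0,0,0,0,0,0,0,0,0,0,0,0,0,0,0,0,0,0,0,0,0,0,0,0,0,0,0,0,0,0,0,0,0,0,0,0,0,0,0,0], jaw=1)

```text
clock: 12.4
position: [0.4189, -0.2384, 0.1119]
ee_rot: [-0.0, 0.995, 0.098, 0.0]
contact_force: [-1.0, -0.8, 0.2]
width: 0.0849
```

Emit:
apply_moves(commands=[0,0,-0.3,0,0,0,0,0,-0.5,0,0,0,0,0,-0.7,0,0,0,0,0,-0.9,0,0,0,0,0,-0.9,0,0,0,0,0,-0.9,0,0,0,0,0,-0.9,0,0,0,0,0,-0.9,0,0,0,0,0,-0.5,0,0,0,0,0,0,0,0,0])

```text
clock: 13.4
position: [0.4199, -0.2391, 0.3099]
ee_rot: [0.002, 0.995, 0.098, 0.002]
contact_force: [0.8, 1.2, -0.8]
width: 0.0855
```

```bash
python3 - <<'E'
from h import *
import pickle
s,M,p=pose();print(s['clock'],p,s['contact_force'],s['width'],s['qpos'])
im=manip.get_image('wrist');a=im['frame'];S=manip.get_image('scene');pickle.dump((im,M,p,S),open('w5.pkl','wb'))
b=S['frame'][150:270,100:258]
cv2.imwrite("pics/w5.png",cv2.cvtColor(np.hstack([a[:,60:460],cv2.copyMakeBorder(cv2.resize(b,(400,304)),0,80,0,0,cv2.BORDER_CONSTANT)]),cv2.COLOR_RGB2BGR))
E
```

```text
13.4 [ 0.41994021 -0.2390919   0.30990477] [ 0.81716498  1.19165775 -0.79522164] 0.08545540977887009 [-6.61790268e-01  9.55136414e-02  1.54414495e+00  1.31846109e-04
  1.49584975e+00 -8.57360487e-01]
```

View pics/w5.png

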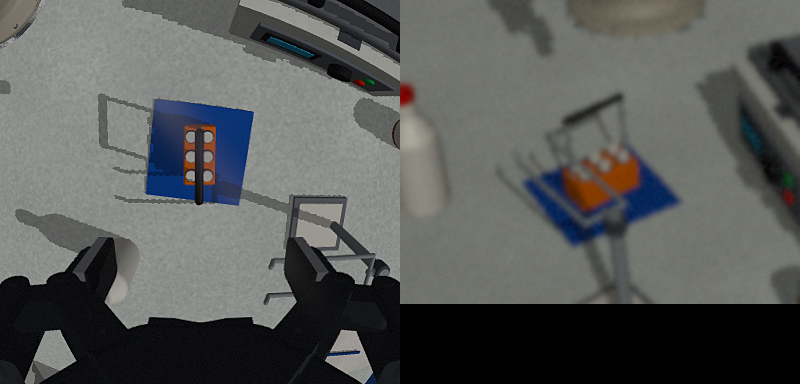

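The carrier stands upright and released at mid-mat: caps at (199,155) in the wrist crop, bar free. Now to the lid handle.

Emit:
apply_moves(commands=[0,0,0,0,0,-0.94,0,0,0,0,0,-0.94,0,0,0,0,0,-0.94,0,0,0,0,0,-0.94,0,0,0,0,0,-0.94,0,0,0,0,0,-0.94,0,0,0,0,0,-0.94,0,0,0,0,0,-0.94,0,0,0,0,0,-0.91,0.6,0.3,0,0,0,0,0.72,0.38,0,0,0,0,0.72,0.38,0,0,0,0,0.72,0.38,0,0,0,0,0.72,0.38,0,0,0,0,0.72,0.38,0,0,0,0,0.72,0.38,0,0,0,0,0.72,0.38,0,0,0,0,0.72,0.38,0,0,0,0,0.72,0.38,0,0,0,0,0,0,0,0,0,0])

```text
clock: 15.5
position: [0.5539, -0.0372, 0.3049]
ee_rot: [-0.002, 0.744, 0.668, -0.0]
contact_force: [-0.5, 0.5, 0.3]
width: 0.0857
```

```bash
python3 - <<'E'
from h import *
import pickle
s,M,p=pose();print(s['clock'],p,np.round(M,3).tolist(),s['contact_force'],s['qpos'])
im=manip.get_image('wrist');pickle.dump((im,M,p),open('w6.pkl','wb'))
cv2.imwrite("pics/w6.png",cv2.resize(cv2.cvtColor(im['frame'],cv2.COLOR_RGB2BGR),(800,600)))
E
```

```text
15.5 [ 0.5538814  -0.03722976  0.30491414] [[0.108, 0.994, -0.003], [0.994, -0.108, 0.002], [0.002, -0.003, -1.0]] [-0.52792377  0.46369885  0.3468895 ] [-1.93521109e-01  2.15135861e-01  1.40853722e+00  1.60738899e-03
  1.52078822e+00 -1.65660665e+00]
```

View pics/w6.png

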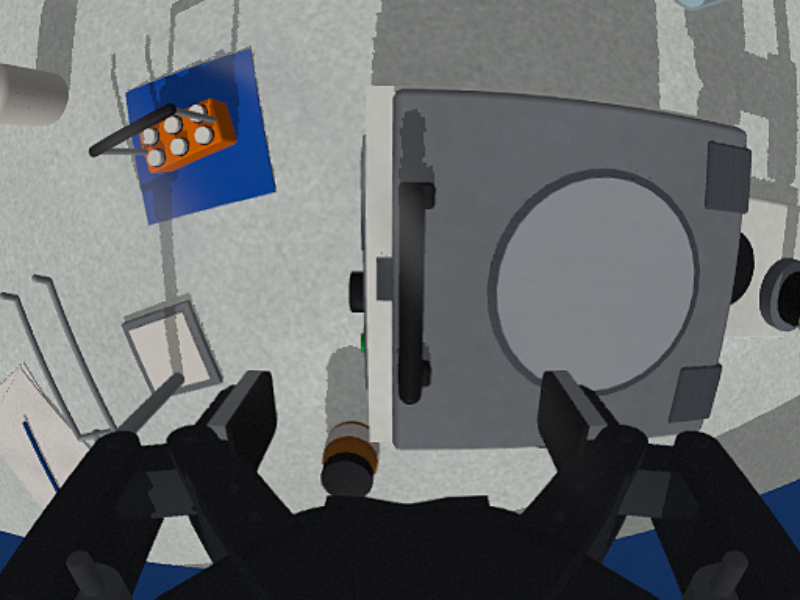

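Handle bar runs (412,183)–(411,403) at 800 scale, with feet at (425,195) and (425,372). The lid's front corners are at about (396,91) and (394,447). Carrier upright on the mat.

```bash
python3 - <<'E'
from h import *
import pickle
im,M,p=pickle.load(open('w6.pkl','rb'))
W=lambda u,v,z:wonz(im,M,p,u*.64,v*.64,z)
a,b=W(413,183,.197),W(411,403,.197);print(a,b,np.linalg.norm(a-b),'mid',(a+b)/2,'tilt',np.arctan2((a-b)[1],-(a-b)[0]))
c=np.array([W(*q,.162) for q in [(396,91),(394,447),(704,447),(747,129)]]);print(np.round(c,3).tolist(),[np.round(np.linalg.norm(c[i]-c[i-1]),3) for i in range(4)])
ex=c[:2].mean(0)-c[2:].mean(0);print('front mid',c[:2].mean(0),'dir',ex/np.linalg.norm(ex))
print('TCP delta in tool', M.T@(np.append(((a+b)/2)[:2],.178)-p))
E
```

```text
[ 0.49173986 -0.02783144  0.197     ] [ 0.62143446 -0.04260051  0.197     ] 0.13053281279646506 mid [ 0.55658716 -0.03521598  0.197     ] tilt 0.11338728557216378
[[0.434, -0.032, 0.162], [0.676, -0.06, 0.162], [0.726, 0.204, 0.162], [0.463, 0.225, 0.162]] [np.float64(0.258), np.float64(0.243), np.float64(0.27), np.float64(0.265)]
front mid [ 0.55517657 -0.04597829  0.162     ] dir [-0.14943806 -0.98877109  0.        ]
TCP delta in tool [0.00205903 0.00281867 0.12691095]
```

Emit:
apply_moves(commands=[0.07,0.1,0.5,0,0,0,0,0,0.7,0,0,0,0,0,0.7,0,0,0,0,0,0.7,0,0,0,0,0,0.7,0,0,0,0,0,0.6,0,0,0,0,0,0.27,0,0,0,0,0,0,0,0,0,0,0,0,0,0,0])

```text
clock: 16.45
position: [0.5566, -0.0383, 0.1823]
ee_rot: [0.0, 0.745, 0.667, 0.0]
contact_force: [-0.2, 0.1, 0.1]
width: 0.0853
```

Emit:
apply_moves(commands=[0,0,0,0,0,0,0,0,0,0,0,0,0,0,0,0,0,0,0,0,0,0,0,0,0,0,0,0,0,0,0,0,0,0,0,0,0,0,0,0,0,0,0,0,0,0,0,0,0,0,0,0,0,0,0,0,0,0,0,0], jaw=-1, newtons=40)

```text
clock: 17.45
position: [0.5569, -0.0351, 0.1823]
ee_rot: [-0.002, 0.745, 0.667, 0.002]
contact_force: [1.1, 6.5, 2.2]
width: 0.0125
```

```bash
python3 - <<'E'
import numpy as np
q=np.concatenate([np.linspace(0,.60,19),[.63,.66,.69,.71,.73,.745,.76]])
f=.230*np.cos(q)-.057*np.sin(q);u=.230*np.sin(q)+.057*np.cos(q)
for i in range(1,len(q)): print(round(q[i],3),round((f[i-1]-f[i])/.03,3),round(-(u[i]-u[i-1])/.03,3))
print('f0-f,u-u0',[(x,round(.230-.230*np.cos(x)+.057*np.sin(x),4),round(.230*np.sin(x)+.057*np.cos(x)-.057,4)) for x in(.55,.6,.65,.7,.72,.74,.76)])
E
```

```text
0.033 0.068 -0.254
0.067 0.076 -0.252
0.1 0.084 -0.249
0.133 0.093 -0.246
0.167 0.101 -0.243
0.2 0.109 -0.24
0.233 0.117 -0.236
0.267 0.125 -0.232
0.3 0.132 -0.228
0.333 0.14 -0.223
0.367 0.147 -0.218
0.4 0.154 -0.213
0.433 0.161 -0.208
0.467 0.168 -0.203
0.5 0.175 -0.197
0.533 0.181 -0.191
0.567 0.188 -0.185
0.6 0.194 -0.178
0.63 0.179 -0.155
0.66 0.184 -0.15
0.69 0.188 -0.144
0.71 0.128 -0.093
0.73 0.13 -0.09
0.745 0.098 -0.066
0.76 0.099 -0.064
f0-f,u-u0 [(0.55, np.float64(0.0637), np.float64(0.1118)), (0.6, np.float64(0.0724), np.float64(0.1199)), (0.65, np.float64(0.0814), np.float64(0.1276)), (0.7, np.float64(0.0908), np.float64(0.1348)), (0.72, np.float64(0.0947), np.float64(0.1375)), (0.74, np.float64(0.0986), np.float64(0.1402)), (0.76, np.float64(0.1026), np.float64(0.1428))]
```

Emit:
apply_moves(commands=[0.1,0,-0.254,0,0,0,0.09,0,-0.252,0,0,0,0.085,0,-0.25,0,0,0,0.093,0,-0.246,0,0,0,0.1,0,-0.243,0,0,0,0.11,0,-0.24,0,0,0,0.117,0,-0.236,0,0,0,0.125,0,-0.232,0,0,0,0.132,0,-0.228,0,0,0,0.14,0,-0.223,0,0,0,0,0,0,0,0,0])

```text
clock: 18.55
position: [0.5604, -0.0049, 0.2551]
ee_rot: [0.001, 0.745, 0.667, 0.0]
contact_force: [2.6, 3.3, -4.8]
width: 0.0125
```

Emit:
apply_moves(commands=[0.147,0,-0.218,0,0,0,0.154,0,-0.213,0,0,0,0.161,0,-0.208,0,0,0,0.168,0,-0.203,0,0,0,0.175,0,-0.197,0,0,0,0.181,0,-0.191,0,0,0,0.188,0,-0.185,0,0,0,0.194,0,-0.178,0,0,0,0,0,0,0,0,0])

```text
clock: 19.45
position: [0.5651, 0.0347, 0.3039]
ee_rot: [0.002, 0.745, 0.667, 0.0]
contact_force: [2.4, -6.8, 4.7]
width: 0.0125
```

```bash
cat > q.py <<'E'
from h import *
from scipy.optimize import minimize_scalar
s,M,p=pose()
b=np.array([.108,.994]);d=p-np.array([.5569,-.0351,.1823]);f=d[:2]@b;u=d[2]
g=lambda q:(.230-.230*np.cos(q)+.057*np.sin(q)-f,.230*np.sin(q)+.057*np.cos(q)-.057-u)
r=minimize_scalar(lambda q:np.dot(g(q),g(q)),bounds=(0,1.2),method='bounded')
print(s['clock'],'q from tcp',round(r.x,4),'resid mm',np.round(1e3*np.array(g(r.x)),2),'F',np.round(s['contact_force'],2),'mom',np.round(s['moment'],2),'w',s['width'])
E
python3 q.py; python3 - <<'E'
from h import *
import pickle
s,M,p=pose();im=manip.get_image('wrist');S=manip.get_image('scene');pickle.dump((im,M,p,S),open('w7.pkl','wb'))
b=S['frame'][100:270,180:400]
cv2.imwrite("pics/w7.png",cv2.cvtColor(np.hstack([im['frame'][:,60:460],cv2.copyMakeBorder(cv2.resize(b,(400,309)),0,75,0,0,cv2.BORDER_CONSTANT)]),cv2.COLOR_RGB2BGR))
E
```

```text
19.45 q from tcp 0.5982 resid mm [ 1.79 -2.  ] F [ 2.36 -6.83  4.66] mom [-1.4  -0.24 -0.06] w 0.012544883785698558
```

View pics/w7.png

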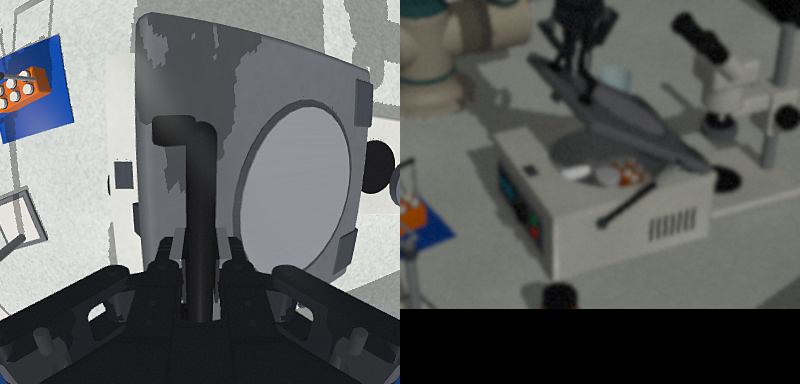

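The lid is up with the bar square in the pads: bar at (200,200) in the wrist crop, and the scene shows the lid open about 35°, well clear of the microscope. The forces are mostly radial, so I'll ease the command slightly outward and continue past balance.

Emit:
apply_moves(commands=[0.16,0,-0.18,0,0,0,0.165,0,-0.17,0,0,0,0.17,0,-0.16,0,0,0,0.12,0,-0.1,0,0,0,0.13,0,-0.09,0,0,0,0.098,0,-0.066,0,0,0,0.099,0,-0.064,0,0,0,0,0,0,0,0,0,0,0,0,0,0,0])

```text
clock: 20.45
position: [0.5684, 0.0634, 0.3276]
ee_rot: [0.001, 0.745, 0.667, 0.001]
contact_force: [3.7, -5.1, 4.4]
width: 0.0127
```

```bash
python3 q.py
```

```text
20.45 q from tcp 0.7538 resid mm [ 2.17 -3.35] F [ 3.74 -5.09  4.36] mom [-0.89 -0.56 -0.05] w 0.012736842610392173
```

```bash
cat > lid.py <<'E'
from h import *
B=np.array([.112,.9937,0]);Y=np.array([-.9937,.112,0]);H=np.array([.5567,-.0352,.140])+.230*B  # back dir, centrifuge y, hinge mid
def lp(q,f,y,n): return H+Y*y-B*(f*np.cos(q)-n*np.sin(q))+np.array([0,0,f*np.sin(q)+n*np.cos(q)])
E
python3 - <<'E'
from lid import *
import pickle
im,M,p,S=pickle.load(open('w7.pkl','rb'))
for q in(.54,.57,.6,.63): print('w7',q,[np.round(wproj(im,M,p,lp(q,*c))-[60,0],1).tolist() for c in[(.242,.125,.022),(-.02,.125,.022),(.23,.055,.057)]])
s,M,p=pose();im=manip.get_image('wrist');S=manip.get_image('scene');pickle.dump((im,M,p,S),open('w8.pkl','wb'))
for q in(.68,.71,.74,.77): print('w8',q,[np.round(wproj(im,M,p,lp(q,*c))-[60,0],1).tolist() for c in[(.242,.125,.022),(-.02,.125,.022),(.23,.055,.057)]])
b=S['frame'][100:270,180:400]
cv2.imwrite("pics/w8.png",cv2.cvtColor(np.hstack([im['frame'][:,60:460],cv2.copyMakeBorder(cv2.resize(b,(400,309)),0,75,0,0,cv2.BORDER_CONSTANT)]),cv2.COLOR_RGB2BGR))
E
```

```text
w7 0.54 [[136.4, 13.0], [372.1, 68.7], [184.5, 137.7]]
w7 0.57 [[142.1, 9.3], [371.8, 68.8], [195.0, 138.8]]
w7 0.6 [[148.7, 5.3], [371.6, 68.9], [206.7, 139.9]]
w7 0.63 [[156.2, 1.3], [371.4, 69.0], [219.6, 141.1]]
w8 0.68 [[123.2, 12.8], [339.5, 67.7], [176.5, 137.2]]
w8 0.71 [[130.1, 9.1], [339.3, 67.8], [188.1, 137.9]]
w8 0.74 [[137.9, 5.4], [339.0, 67.9], [200.7, 138.8]]
w8 0.77 [[146.7, 1.6], [338.7, 68.0], [214.3, 139.7]]
```

View pics/w8.png

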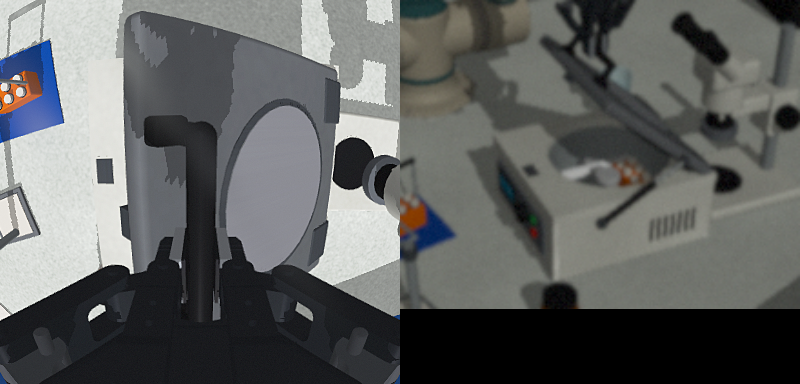

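The lid corner at about (130,14) and the bar axis at x≈201 put the lid at roughly 0.71–0.74. I'll go a little further for margin; there is plenty of clearance to the microscope.

Emit:
apply_moves(commands=[0.1,0,-0.09,0,0,0,0.1,0,-0.09,0,0,0,0.1,0,-0.08,0,0,0,0.08,0,-0.05,0,0,0,0,0,0,0,0,0,0,0,0,0,0,0,0,0,0,0,0,0])

```text
clock: 21.25
position: [0.5699, 0.076, 0.3359]
ee_rot: [-0.0, 0.745, 0.667, 0.001]
contact_force: [5.5, -1.5, 1.4]
width: 0.0126
```

```bash
python3 q.py; python3 - <<'E'
import numpy as np
q=np.linspace(.80,.60,11)
f=.230*np.cos(q)-.057*np.sin(q);u=.230*np.sin(q)+.057*np.cos(q)
for i in range(1,len(q)): print(round(q[i],3),round((f[i-1]-f[i])/.03,3),round(-(u[i]-u[i-1])/.03,3))
E
```

```text
21.25 q from tcp 0.8164 resid mm [ 2.23 -3.97] F [ 5.53 -1.45  1.36] mom [-0.41 -0.81 -0.06] w 0.012648942642264963
0.78 -0.136 0.081
0.76 -0.134 0.084
0.74 -0.132 0.086
0.72 -0.131 0.089
0.7 -0.129 0.092
0.68 -0.127 0.094
0.66 -0.125 0.097
0.64 -0.123 0.099
0.62 -0.121 0.102
0.6 -0.119 0.104
```

Emit:
apply_moves(commands=[-0.136,0.01,0.081,0,0,0,-0.134,0.01,0.084,0,0,0,-0.132,0.01,0.086,0,0,0,-0.131,0.01,0.089,0,0,0,-0.129,0,0.092,0,0,0,-0.127,0,0.094,0,0,0,-0.125,0,0.097,0,0,0,-0.123,0,0.1,0,0,0,-0.12,0,0.102,0,0,0,-0.12,0,0.104,0,0,0,0,0,0,0,0,0,0,0,0,0,0,0,0,0,0,0,0,0])

```text
clock: 22.55
position: [0.5652, 0.0367, 0.3078]
ee_rot: [-0.001, 0.745, 0.667, -0.001]
contact_force: [-1.6, 0.3, 0.1]
width: 0.0123
```

```bash
python3 q.py; python3 - <<'E'
from lid import *
import pickle
s,M,p=pose();im=manip.get_image('wrist');S=manip.get_image('scene');pickle.dump((im,M,p,S),open('w9.pkl','wb'))
for q in(.54,.57,.6,.63): print('w9',q,[np.round(wproj(im,M,p,lp(q,*c))-[60,0],1).tolist() for c in[(.242,.125,.022),(.23,.055,.057)]])
b=S['frame'][100:270,100:320]
cv2.imwrite("pics/w9.png",cv2.cvtColor(np.hstack([im['frame'][:,60:460],cv2.copyMakeBorder(cv2.resize(b,(400,309)),0,75,0,0,cv2.BORDER_CONSTANT)]),cv2.COLOR_RGB2BGR))
E
```

```text
22.55 q from tcp 0.6154 resid mm [ 2.79 -3.23] F [-1.63  0.3   0.06] mom [ 0.3   0.29 -0.1 ] w 0.012252119439120123
w9 0.54 [[134.3, 15.9], [180.7, 137.1]]
w9 0.57 [[139.9, 12.3], [190.8, 138.0]]
w9 0.6 [[146.2, 8.5], [202.0, 139.0]]
w9 0.63 [[153.4, 4.6], [214.4, 140.1]]
```

View pics/w9.png

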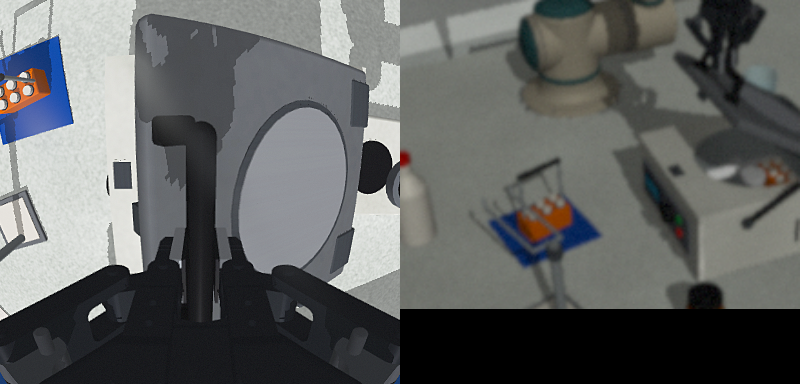

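The lid is held at about 0.57–0.60: corner at about (141,14), bar axis at x≈201. The carrier stands upright on the mat, and forces on the tool are near zero. I'll let it settle, check once more and hand in.

Emit:
apply_moves(commands=[0,0,0,0,0,0,0,0,0,0,0,0,0,0,0,0,0,0,0,0,0,0,0,0,0,0,0,0,0,0])

```text
clock: 23.15
position: [0.5653, 0.0368, 0.3079]
ee_rot: [-0.001, 0.745, 0.667, -0.001]
contact_force: [-6.1, 0.7, 0.6]
width: 0.0123
```

```bash
python3 q.py; python3 -c "
from rig import manip
print(abs(manip.get_state()['qd']).max()); print(manip.sign_off())"
```

```text
23.15 q from tcp 0.6159 resid mm [ 2.77 -3.21] F [-6.11  0.74  0.57] mom [ 0.33  0.78 -0.05] w 0.012341533170053324
0.001702442312258776
the job is handed in; nothing more can be done
None
```

The job is done and handed in at 23 s. The sign-off gives no verdict.

- **Carrier:** I lifted it 36 mm off the hook, drew it out along the hook's open end, lowered it onto the middle of the mat and let go. The last pictures show it standing upright near the mat's centre.
- **Lid:** I gripped it by the handle and raised it to about 0.80 rad, past the 0.715 needed. That figure comes from the tool position; I took no picture at the peak. I then eased it back to about 0.6 rad and am still holding it there. The arm is still (fastest joint 0.002 rad/s), and the upward and sideways load across the bar is under 1 N.
- **Bystanders:** I saw no contact with any of them and nothing out of place in the pictures. I did not measure their positions at the end.

Three checks did not fully agree:

- **Lid angle:** the tool-path fit gives 0.616 rad, the handle's position in the jaws about 0.60, and the lid's rounded corner about 0.57. All lie inside 0.50–0.68.
- **Bar shift:** the tool-path fit leaves 3–4 mm unexplained, probably because the bar slid a little along the pads.
- **Side force:** about 6 N along the bar remained at the last reading, up from 1.6 N half a second earlier, though the tool had not moved.

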